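Preset the clamping-vacuum regulator

TASK

Before the next panel is clamped on the vacuum pods, the clamping vacuum must be set. Of the two regulators on the bench, take the one whose knob has a straight upright bar grip and turn that knob until its pointer lines up with the small brass marker on the rim of its dial, then let go. Leave the marker where it is and do not disturb the other regulator, the one with the round fluted knob.

Things in the scene. Friction and masses are not known exactly. Their poses are not given: they have to be found in the camera images.
- bar_grip (a point): Centre of the black upright bar grip of the knob to turn, on its vertical turning axis. Bar 52 mm long, 16 thick, 40 high: its top 14 mm above this point, its foot 26 below, on a 54 mm wide, 6 high skirt over the dial (112 mm wide aluminium disc, face 32 mm below this point, 70 above the bench; regulator fixed). Own x: along the bar to the pointer; z: up. Stays where left; friction 0.06 N m.
- bar_pointer (a point): Tip of that knob's pointer: a flat black nose with a white line, 7 mm wide, 5 high, sticking out of the knob's skirt in line with one end of the bar. The point lies 48 mm from the turning axis, 3 mm above the dial's face. From its start it must go 25 to 75 degrees clockwise, seen from above, to the marker; the knob has stops 150 degrees apart.
- bar_marker (a point): Tip of the same dial's brass marker: a 16 mm wide clip on the rim (reaching 10 mm beyond it) with a small nose pointing inwards, up to 6 mm above the dial's face. The point lies 48 mm from the turning axis, 3 mm above the face: the pointer's tip comes to this very point when the knob is set right. The clip sits stiffly and must stay where it is.
- round_pointer (a point): Tip of the pointer of the other regulator, to be left alone: same body, dial, brass marker and pointer, but a round fluted black knob, 46 mm wide, with a flat metal disc on top, 105 mm above the bench. The point lies 48 mm from that knob's axis, 3 mm above its dial's face. The regulators stand 0.16 to 0.35 m apart, left and right; which is which varies.

How it is judged:
By the outcome, as a careful person would: the job done as asked, in the order asked, and still so for the second after the job is handed in, with the robot touching nothing.
It also fails if it takes over 30 s, if anything falls off the work surface, if the arm or the gripper's body presses on something with over 40 N, if the wrist force passes 120 N, or if a joint passes its speed limit or range.

ROBOT

A 6-joint arm with a two-finger parallel gripper is mounted at the origin on a cart in front of the work surface, level with it; the furniture and walls round the work are solid. World frame = base frame: x ahead of the robot, y to its left, z up, the work surface at z = 0. Lengths are in m, angles in rad, forces in N, time in s.
With the tool pointing down it reaches from about 0.4 to 0.825 m from the base axis. Payload 7 kg.
Tool frame: the origin (TCP) lies at the centre of the arm's flange, where the gripper is bolted on; the fingertips stand 178 mm ahead of it and the grasp point (between the pads) lies 159 mm ahead of it; z points along the fingers, y is the direction in which the jaws open and shut (so a half turn about z gives the same grasp; the last joint's range is limited). The gripper opens to 88 mm and grips with 3 to 60 N. Pads are 19 mm wide; open, the fingers measure 130 mm over their backs; the gripper's body (78 mm by 193 mm) begins 47 mm behind the grasp point.
Start: joints at [1.502, 0.359, 0.012, 0, -1.224, -0.288], TCP at [0.236, 0.632, 0.405] pointing down, gripper open.
Joint ranges: [-3.07, 3.07], [-1.43, 2.12], [-1.02, 1.25], [-3.03, 1.67], [-3.05, -0], [-3.03, 3.03]. Speed limits (rad/s): [2.39, 2.39, 3.01, 3.14, 3.14, 3.14].

INTERFACE

Orientations are given as [roll, pitch, yaw] about the fixed x, y, z axes, in that order (R = Rz(yaw) Ry(pitch) Rx(roll)).
In Python, from station import * gives the robot as it stands.
- The arm moves only by the tool send_rows, never from a script. Its argument "motion" is a list of rows, each an object with "offset": the shift along the tool's x, y, z in cm, a list of three; "turn": the turn about the tool's z in degrees. In form: [{"offset": [x, y, z], "turn": turn}, ...]. A call has 1 to 8 rows; each row is the pose to reach, as a shift and turn from the pose commanded when the call began, along the tool's axes at that moment; what a row does not reach only later rows make up. A row lasts 1/10 s, in which the tool goes at most 50 mm and 8.59 degrees, less where a joint would pass 70% of its speed; a pose out of reach is approached as far as the arm can. A call with a gripper value outside its range is refused whole. "hand" is the opening, from -1 (shut) to 1 (fully open), set as the call begins (left out, the last holds). The fingers move at their own pace and stop on an object; "squeeze" is the grip in N (left out, the last holds). Time passes only in rows, so rows that repeat a pose let the fingers close. It gives the time, the measured TCP pose, the force and the opening at its end, in the units of the state.
- get_state(): the state, without advancing time (a new reading comes with each control period).
- grab_frame(name): name is "scene" or "side" or "wrist"; returns a dict with "frame" (480x640x3 uint8, blue, green, red), "range_z" (480x640 float32, m along the optical axis (not along the pixel's ray), 0 where there is no reading), "vertical_fov" (degrees; the focal length in pixels is half the picture's height over the tangent of half this angle, whatever the lens; pixels are square), "cx", "cy" (the principal point, pixels), "k1" (the pictures are not rectified: a ray, as slopes to the right and down, at radius r is drawn at 1 + k1 r^2 times it, then the intrinsics apply), "cam_to_world" (4x4, takes a point from camera to world coordinates). Camera axes: x right, y up, looking along -z (the intrinsics and any distortion apply to the point x, -y, -z); pixel columns grow to the right and rows downward; lengths in m; the calibration is good to about 2 mm. A picture is of the moment at which its call begins.
- job_done(): hands the job in, once; it reports no verdict.
The state is a dict: "t": time; "q": joint angles; "qd": joint speeds; "joint_efforts": joint torques, N m; "eef_pos": TCP position; "ee_rot": TCP orientation; "force": force on the tool from outside, world axes, zero at the start; "moment": the same for the moment, N m; "width": finger opening in m.
Only numpy, scipy, OpenCV 4.12 (cv2) and the standard library are available. Lean on these libraries where they do the work, as an engineer would, in place of code of your own. Each camera call takes 0.05 s, during which the arm holds its last target. There are 200 camera calls.

## Working session

There is one attempt and no reset: what is moved stays moved. The work goes in short steps, Python scripts to look and compute and a tool call to move; the robot and the scene stay as the last step left them, time stands still between calls to the robot, and variables do not carry over. Pictures are saved under pics/ and viewed, about 8 in all and at most 12, crops included, and the job is handed in when it is done.

Besides the shell and the picture viewer there is one more tool, called as name(argument=value, ...) on one line, values as JSON. send_rows: Moves the arm, as the interface text tells. Its arguments: {"type":"object","properties":{"motion":{"type":"array"},"hand":{"type":"number"},"squeeze":{"type":"number"}},"required":["motion"]}

```bash
mkdir -p pics
cat > h.py <<'E'
from station import *
import numpy as np, cv2
def ray(f,u,v):
    F=240/np.tan(np.radians(f["vertical_fov"])/2)
    d=np.array([(u-f["cx"])/F,(v-f["cy"])/F]); s=d.copy()
    for _ in range(20): s=d/(1+f["k1"]*(s@s))
    return s
def world(f,u,v,z=None):
    s=ray(f,u,v);M=np.array(f["cam_to_world"]);p=np.array([s[0],-s[1],-1])
    if z is None:
        return (M@np.r_[p*f["range_z"][int(round(v)),int(round(u))],1])[:3]
    d=M[:3,:3]@p; return M[:3,3]+d*(z-M[2,3])/d[2]
E
python3 - <<'E'
from h import *
import pickle
for n in ["scene","wrist"]:
    f=grab_frame(n);cv2.imwrite(f"pics/{n}0.png",f["frame"]);pickle.dump(f,open(n+"0.pkl","wb"))
    print(n,f["vertical_fov"],f["k1"],np.round(f["cam_to_world"],3).tolist())
print(get_state())
E
```

```text
scene 53.8494257156175 -0.04237823560304369 [[0.615, 0.551, -0.564, 0.048], [-0.789, 0.421, -0.448, -0.479], [-0.009, 0.72, 0.694, 0.721], [0.0, 0.0, 0.0, 1.0]]
wrist 64.03579802225576 -0.06797035379051086 [[-0.349, 0.892, 0.287, 0.314], [-0.937, -0.333, -0.104, 0.603], [0.003, -0.306, 0.952, 0.384], [0.0, 0.0, 0.0, 1.0]]
{'t': 0.1, 'q': array([ 1.50213936e+00,  3.59352252e-01,  1.11539183e-02, -2.94864435e-04,
       -1.22409504e+00, -2.88121803e-01]), 'qd': array([-9.10908559e-05, -1.26397595e-03,  1.25784401e-03,  9.15973879e-04,
        6.41604513e-04, -1.19243699e-05]), 'joint_efforts': array([-2.19375055e-03, -5.84167099e+01,  2.93748683e+01,  7.01566860e+00,
        1.01476297e-02, -5.26767349e-05]), 'eef_pos': array([0.23568059, 0.63234508, 0.40379621]), 'ee_rot': array([ 3.14007855e+00, -1.59648001e-04, -3.56879049e-01]), 'force': array([-0.61809245, -0.02916405, -0.51274234]), 'moment': array([-0.00865276,  0.01565956,  0.04201075]), 'width': 0.08763556419605448}
```

View pics/scene0.png

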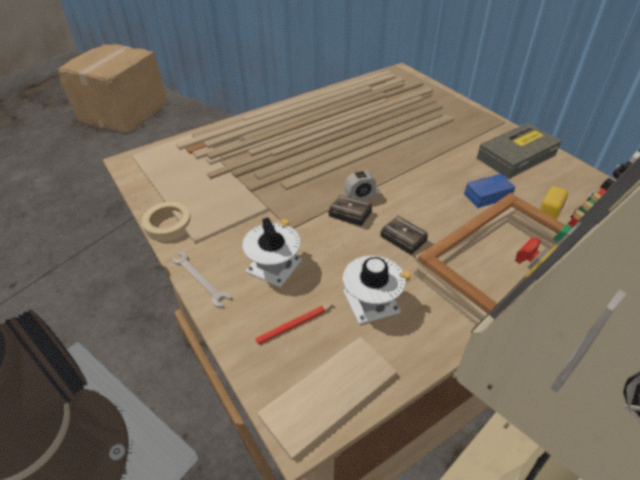

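The scene view shows the bar-grip regulator at about (271,240) with its marker near (285,223). The round one is at about (375,272). I'll enlarge the bar regulator.

Run:
```python
from h import *
import pickle
f=pickle.load(open("scene0.pkl","rb"))
cv2.imwrite("pics/c1.png",cv2.resize(f["frame"][205:285,230:330],None,fx=7,fy=7,interpolation=cv2.INTER_CUBIC))
for n,u,v,z in [("dial",272,246,.07),("bartop",267,221,.116),("barmid",268,231,None),("marker",285,223,.073),("round",375,263,.105),("rounddial",374,281,.07),("roundmk",406,274,.073)]: print(n,np.round(world(f,u,v,z),3),np.round(world(f,u,v),3))
```

```text
dial [ 0.496 -0.011  0.07 ] [ 0.484 -0.023  0.087]
bartop [0.508 0.008 0.116] [0.508 0.008 0.116]
barmid [ 0.488 -0.012  0.116] [ 0.488 -0.012  0.116]
marker [0.558 0.01  0.073] [0.556 0.007 0.076]
round [ 0.551 -0.209  0.105] [ 0.55  -0.209  0.106]
rounddial [ 0.541 -0.216  0.07 ] [ 0.526 -0.224  0.09 ]
roundmk [ 0.588 -0.254  0.073] [ 0.587 -0.254  0.074]
```

View pics/c1.png

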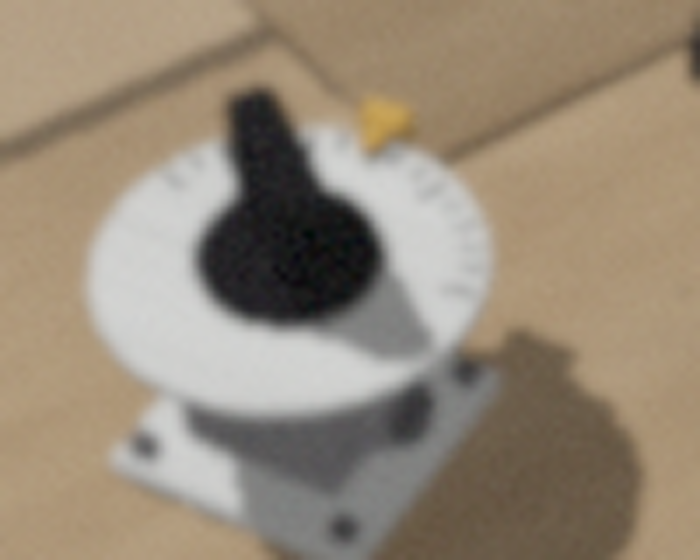

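View pics/wrist0.png

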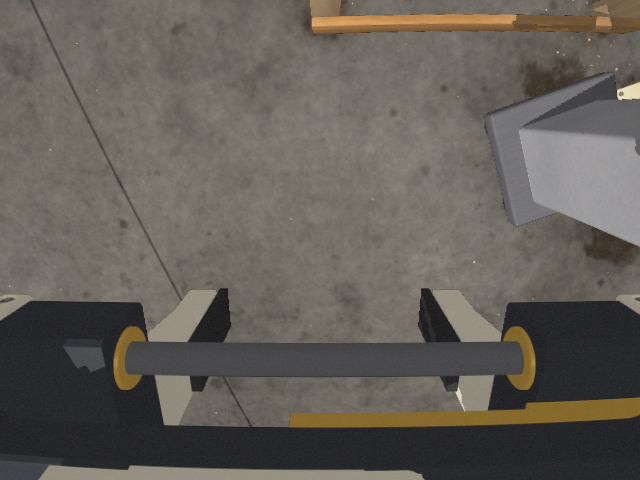

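The bar's far end points at about 45° in the world, and the pointer is hidden behind it. The marker lies at about 15°, so a clockwise turn is consistent with the task. The wrist view shows only the floor and the start surroundings. I'll move over the bar knob.

send_rows(motion=[{"offset": [3.1,3.3,0],"turn": -4.5},{"offset": [6.2,6.6,0],"turn": -9},{"offset": [9.3,9.9,0],"turn": -13.5},{"offset": [12.4,13.2,0],"turn": -18},{"offset": [15.5,16.5,0],"turn": -22.5},{"offset": [18.6,19.8,0],"turn": -27},{"offset": [21.7,23.1,0],"turn": -31.5},{"offset": [24.8,26.4,0],"turn": -36}], hand=1)

```text
t: 0.9
eef_pos: [0.3761, 0.2966, 0.4046]
ee_rot: [3.142, 0.0, 0.275]
force: [1.5, 0.0, 0.6]
width: 0.0874
```

```bash
cat >> h.py <<'E'
from scipy.spatial.transform import Rotation as Rn
def delta(target,yaw):
    s=get_state();R=Rn.from_euler("xyz",s["ee_rot"]).as_matrix()
    y=s["ee_rot"][2]
    print("t",round(s["t"],2),"pos",np.round(s["eef_pos"],4),"yaw",round(np.degrees(y),2),"q",np.round(s["q"],2),"F",np.round(s["force"],1),"w",round(s["width"],4))
    print("offset cm",np.round(R.T@(np.array(target)-s["eef_pos"])*100,2),"turn",round(np.degrees(y)-yaw,2))
E
python3 - <<'E'
from h import *
import pickle
f=pickle.load(open("scene0.pkl","rb"));print(world(f,271,243.4,.07))
delta([.5,-.004,.404],45)
E
```

```text
[ 0.49973111 -0.00463688  0.07      ]
t 0.9 pos [0.3761 0.2966 0.4046] yaw 15.77 q [ 1.08  0.03 -0.4  -0.   -1.14  0.77] F [1.5 0.  0.6] w 0.0874
offset cm [ 3.76 32.29  0.06] turn -29.23
```

send_rows(motion=[{"offset": [0.5,4,0],"turn": -3.6},{"offset": [1,8,0],"turn": -7.2},{"offset": [1.5,12,0],"turn": -10.8},{"offset": [2,16,0],"turn": -14.4},{"offset": [2.5,20,0],"turn": -18},{"offset": [3,24,0],"turn": -21.6},{"offset": [3.4,28,0],"turn": -25.2},{"offset": [3.8,32,0],"turn": -29}])

```text
t: 1.7
eef_pos: [0.4985, -0.0013, 0.4046]
ee_rot: [-3.141, 0.0, 0.78]
force: [0.6, 1.2, -0.6]
width: 0.0874
```

send_rows(motion=[{"offset": [0,0,2],"turn": 0},{"offset": [0,0,4],"turn": 0},{"offset": [0,0,4],"turn": 0},{"offset": [0,0,4],"turn": 0}])

```text
t: 2.1
eef_pos: [0.4984, 0.0004, 0.3648]
ee_rot: [-3.142, 0.001, 0.778]
force: [-0.2, -0.1, 0.2]
width: 0.0877
```

Run:
```python
from h import *
import pickle
f=grab_frame("wrist");cv2.imwrite("pics/w1.png",f["frame"]);pickle.dump(f,open("w1.pkl","wb"))
delta([.5,-.004,.264],45)
```

```text
t 2.15 pos [0.4986 0.0006 0.3654] yaw 44.59 q [ 0.4   0.1  -0.43  0.   -1.05  1.95] F [-0.2  0.1  0. ] w 0.0876
offset cm [-0.23  0.42 10.14] turn -0.41
```

View pics/w1.png

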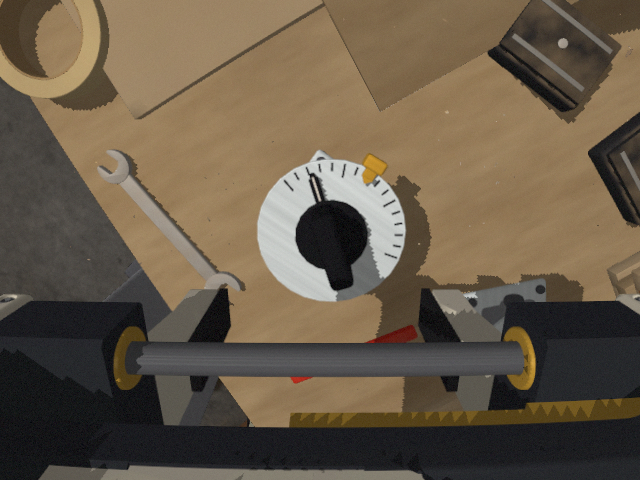

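The wrist view shows the dial centre near (331,230), the pointer tip near (313,175), the marker nose tip near (369,184), and the bar running down to (341,285).

Run:
```python
from h import *
import pickle
f=pickle.load(open("w1.pkl","rb"))
im=f["frame"][145:305,250:420]
cv2.imwrite("pics/c2.png",cv2.resize(im,None,fx=4.5,fy=3.7,interpolation=cv2.INTER_CUBIC) if 0 else cv2.resize(im,None,fx=3.7,fy=3.7,interpolation=cv2.INTER_CUBIC))
c=world(f,331.5,230.5,.07);p=world(f,313,175,.073);m=world(f,369,184,.073)
for a in (p,m): print(np.round(a,4),np.linalg.norm((a-c)[:2]),np.degrees(np.arctan2(*(a-c)[1::-1])))
print("c",c)
# points on bar top from depth
pts=np.array([[*world(f,u,v)] for u in range(290,375) for v in range(190,295) if f["range_z"][v,u]>0])
t=pts[(abs(pts[:,2]-.116)<.004)]
print(len(t),t.mean(0)); d=t[:,:2]-t[:,:2].mean(0);U,S,V=np.linalg.svd(d,full_matrices=False);print(np.degrees(np.arctan2(V[0,1],V[0,0])),np.ptp(d@V.T,axis=0), t[:,:2].mean(0)+V.T@((d@V.T).max(0)+(d@V.T).min(0))/2)
b=pts[abs(pts[:,2]-.07)<.003];r=cv2.minEnclosingCircle(b[:,:2].astype(np.float32));print("dial",r)
```

```text
[0.5247 0.0363 0.073 ] 0.043974574999000975 62.32187658047249
[0.5481 0.0034 0.073 ] 0.04429679484329054 7.846909610649281
c [ 0.50422807 -0.00266992  0.07      ]
1846 [ 0.50350676 -0.00274089  0.11573834]
-118.24966275690218 [0.05113242 0.01601154] [ 0.50272174 -0.00370942]
dial ((0.4977136552333832, -0.008631440810859203), 0.050343386828899384)
```

View pics/c2.png

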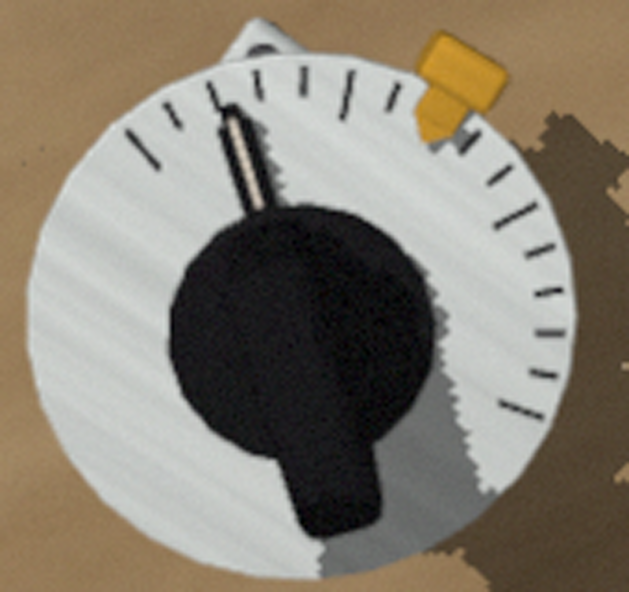

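The enlarged crop puts the pointer tip at crop (229,105) and the marker nose tip at about (430,144). I'll recompute the angles about the bar centre.

Run:
```python
from h import *
import pickle
f=pickle.load(open("w1.pkl","rb"))
c=np.array([.5027,-.0037])
for n,u,v,z in [("p",229,105,.073),("p hi",229,105,.075),("m",430,144,.073),("m hi",430,144,.075),("clip",462,72,.076),("line out",232,118,.075),("line in",258,208,.075)]:
    a=world(f,250+u/3.7-.4,145+v/3.7-.4,z)[:2]-c; print(n,np.linalg.norm(a),np.degrees(np.arctan2(a[1],a[0])))
delta([.5027,-.0037,.264],61.8)
```

```text
p 0.04728138241265107 61.95079709943331
p hi 0.0475321561730917 61.77635440394716
m 0.044946802237191 11.479393577196346
m hi 0.04511024360635686 11.948259241868074
clip 0.05976458901970912 14.654126659901053
line out 0.04501156297182704 62.039747543230646
line in 0.026908582567778127 63.2676340368747
t 2.15 pos [0.4986 0.0006 0.3654] yaw 44.59 q [ 0.4   0.1  -0.43  0.   -1.05  1.95] F [-0.2  0.1  0. ] w 0.0876
offset cm [-0.02  0.59 10.15] turn -17.21
```

send_rows(motion=[{"offset": [0,0.3,0],"turn": -8.5},{"offset": [0,0.6,1],"turn": -17.2},{"offset": [0,0.6,3],"turn": -17.2},{"offset": [0,0.6,5],"turn": -17.2},{"offset": [0,0.6,5],"turn": -17.2},{"offset": [0,0.6,5],"turn": -17.2}])

```text
t: 2.75
eef_pos: [0.503, -0.0035, 0.3158]
ee_rot: [3.141, -0.0, 1.079]
force: [-0.1, 1.3, -0.0]
width: 0.0874
```

Run:
```python
from h import *
import pickle
f=grab_frame("wrist");cv2.imwrite("pics/w2.png",f["frame"]);pickle.dump(f,open("w2.pkl","wb"))
pts=np.array([[*world(f,u,v)] for u in range(240,400) for v in range(150,400) if f["range_z"][v,u]>0])
t=pts[(abs(pts[:,2]-.116)<.003)&(np.linalg.norm(pts[:,:2]-[.5027,-.0037],axis=1)<.035)]
d=t[:,:2]-t[:,:2].mean(0);U,S,V=np.linalg.svd(d,full_matrices=False);print(len(t),t[:,2].mean(),np.degrees(np.arctan2(V[0,1],V[0,0])),np.ptp(d@V.T,axis=0), t[:,:2].mean(0)+V.T@((d@V.T).max(0)+(d@V.T).min(0))/2)
delta([.5027,-.0037,.264],61.8)
```

```text
2654 0.11587230560395587 -118.28902007820484 [0.05156158 0.01588882] [ 0.50245273 -0.00373495]
t 2.8 pos [ 0.5032 -0.0035  0.3161] yaw 61.81 q [ 0.38  0.16 -0.49  0.   -0.93  2.26] F [0.1 0.4 1.2] w 0.0876
offset cm [-0.05 -0.04  5.21] turn 0.01
```

View pics/w2.png

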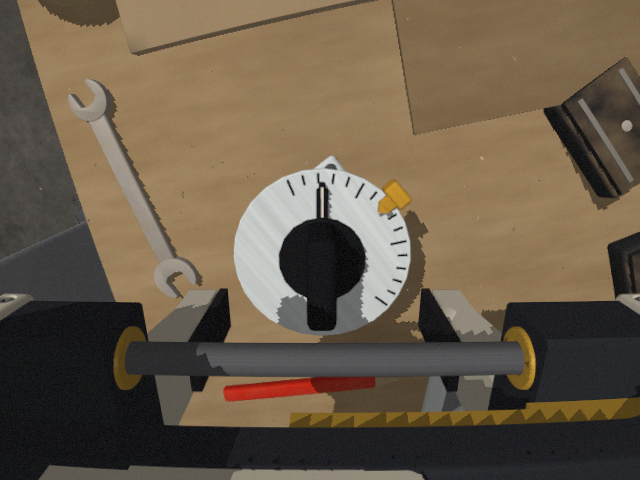

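The bar is parallel to the jaws' approach and midway between them. The pointer tip is at (322,183) and the marker tip at about (380,211). I'll descend and grip gently.

send_rows(motion=[{"offset": [0,0,2],"turn": 0},{"offset": [0,0,4],"turn": 0},{"offset": [0,0,5.2],"turn": 0},{"offset": [0,0,5.2],"turn": 0},{"offset": [0,0,5.2],"turn": 0}])

```text
t: 3.3
eef_pos: [0.5031, -0.0037, 0.2635]
ee_rot: [3.141, -0.0, 1.078]
force: [0.2, -0.0, -0.4]
width: 0.0875
```

send_rows(motion=[{"offset": [0,0,0],"turn": 0},{"offset": [0,0,0],"turn": 0},{"offset": [0,0,0],"turn": 0},{"offset": [0,0,0],"turn": 0},{"offset": [0,0,0],"turn": 0},{"offset": [0,0,0],"turn": 0},{"offset": [0,0,0],"turn": 0},{"offset": [0,0,0],"turn": 0}], hand=-1, squeeze=15)

```text
t: 4.1
eef_pos: [0.5026, -0.0039, 0.2626]
ee_rot: [-3.142, 0.0, 1.078]
force: [-0.2, -0.5, 0.2]
width: 0.0293
```

Run:
```python
from h import *
import pickle
f=pickle.load(open("w2.pkl","rb"))
c=np.array([.5025,-.0037])
for n,u,v,z in [("p",322,183,.075),("m",379.5,211.5,.073),("m",379.5,211.5,.076),("clip",398,195,.076)]:
    a=world(f,u,v,z)[:2]-c; print(n,np.linalg.norm(a),np.degrees(np.arctan2(a[1],a[0])))
# brass blob
h=cv2.cvtColor(f["frame"],cv2.COLOR_BGR2HSV);m=cv2.inRange(h,(15,150,120),(32,255,255));m[:,:360]=0;m[:170]=0;m[225:]=0;m[:,420:]=0
vs,us=np.nonzero(m);P=np.array([world(f,u,v,.076)[:2] for u,v in zip(us,vs)])-c
r=np.linalg.norm(P,axis=1);a=np.degrees(np.arctan2(P[:,1],P[:,0]));print(len(r),r.min(),r.max(),a.mean())
for lo in np.arange(.044,.068,.003):
    k=(r>=lo)&(r<lo+.003)
    if k.any(): print(round(lo,3),k.sum(),a[k].min(),a[k].max(),a[k].mean())
delta([.5027,-.0037,.264],61.8)
```

```text
p 0.04725624169963301 61.81487062260592
m 0.045507730043832836 12.790688443654197
m 0.04565323874108124 13.851549167489802
clip 0.06001026029982669 14.222554353483861
680 0.045591040116920965 0.06476963091143247 15.05425262425071
0.044 13 12.346021586322536 16.090916464184268 14.25871632904236
0.047 59 9.6662470204616 19.212127795083088 14.337291938132118
0.05 77 9.561716661935657 19.202130929875466 14.51647000088489
0.053 86 7.617189546487086 22.60798071402239 14.47231744953916
0.056 150 6.581654919800838 24.15528761956544 15.276679744253975
0.059 157 6.93911377950606 23.559486655636775 15.451531533487978
0.062 138 7.256780004217698 23.35831858110401 15.404698150282055
t 4.1 pos [ 0.5026 -0.0039  0.2626] yaw 61.76 q [ 0.38  0.22 -0.55  0.   -0.8   2.26] F [-0.2 -0.5  0.2] w 0.0293
offset cm [ 0.02  0.   -0.14] turn -0.04
```

send_rows(motion=[{"offset": [0,0,0],"turn": 0},{"offset": [0,0,0],"turn": 0},{"offset": [0,0,0],"turn": 0},{"offset": [0,0,0],"turn": 0},{"offset": [0,0,0],"turn": 0}], squeeze=20)

```text
t: 4.6
eef_pos: [0.502, -0.0036, 0.2626]
ee_rot: [-3.14, 0.0, 1.078]
force: [-4.0, 4.2, 3.4]
width: 0.0156
```

send_rows(motion=[{"offset": [0,0,0],"turn": 6},{"offset": [0,0,0],"turn": 12},{"offset": [0,0,0],"turn": 18},{"offset": [0,0,0],"turn": 24},{"offset": [0,0,0],"turn": 30},{"offset": [0,0,0],"turn": 35},{"offset": [0,0,0],"turn": 38},{"offset": [0,0,0],"turn": 40}])

```text
t: 5.4
eef_pos: [0.5022, -0.0038, 0.2626]
ee_rot: [-3.141, 0.001, 0.378]
force: [-2.1, 1.4, 2.1]
width: 0.016
```

send_rows(motion=[{"offset": [0,0,0],"turn": 3},{"offset": [0,0,0],"turn": 5},{"offset": [0,0,0],"turn": 6},{"offset": [0,0,0],"turn": 6},{"offset": [0,0,0],"turn": 6}])

```text
t: 5.9
eef_pos: [0.5022, -0.0039, 0.2626]
ee_rot: [-3.141, 0.001, 0.276]
force: [-4.7, 2.9, 3.9]
width: 0.016
```

Run:
```python
from h import *
import pickle
f=grab_frame("wrist");pickle.dump(f,open("w3.pkl","wb"));cv2.imwrite("pics/w3.png",cv2.resize(f["frame"][200:440,180:480],None,fx=2.5,fy=2.5,interpolation=cv2.INTER_CUBIC))
delta([.5027,-.0037,.264],14.5)
```

```text
t 5.95 pos [ 0.5022 -0.0038  0.2626] yaw 15.79 q [ 0.38  0.22 -0.55 -0.   -0.8   1.46] F [-4.5  3.3  3.9] w 0.0159
offset cm [ 0.05  0.   -0.14] turn 1.29
```

View pics/w3.png

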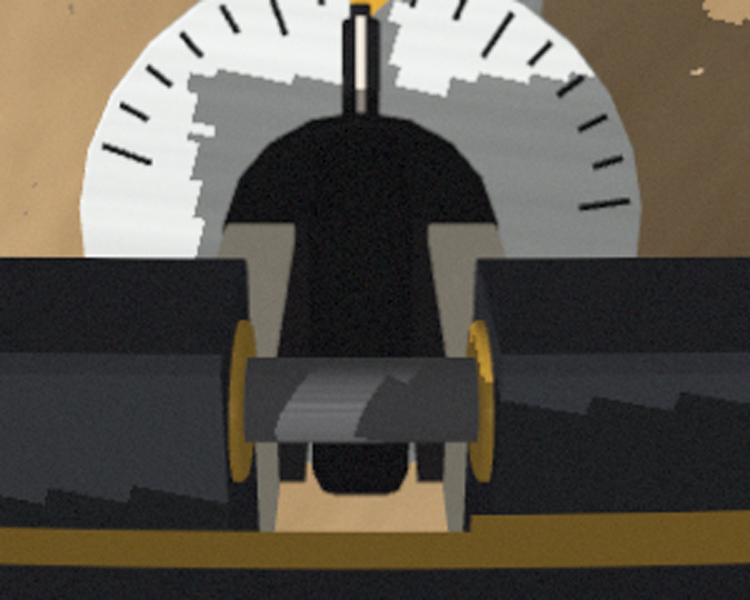

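The pointer tip is at full-frame (324,203), and the marker nose looks slightly to its right. I'll enlarge the marker area.

```bash
cat > mk.py <<'E'
from h import *
def brass(f):
    h=cv2.cvtColor(f["frame"],cv2.COLOR_BGR2HSV);m=cv2.inRange(h,(15,150,120),(32,255,255))
    c=np.array([.5023,-.0038]);P=[]
    for v,u in zip(*np.nonzero(m)):
        w=world(f,u,v,.076)[:2]-c
        if .042<np.hypot(*w)<.07: P.append([np.hypot(*w),np.degrees(np.arctan2(w[1],w[0]))])
    P=np.array(P);r,a=P.T
    for lo,hi in [(.044,.048),(.048,.053),(.057,.06),(.06,.063)]:
        k=(r>=lo)&(r<hi)
        if k.any(): print(lo,k.sum(),"mid",round((a[k].min()+a[k].max())/2,2),"mean",round(a[k].mean(),2))
def pt(f,u,v,z):
    a=world(f,u,v,z)[:2]-[.5023,-.0038];return np.round([np.hypot(*a)*1000,np.degrees(np.arctan2(a[1],a[0]))],2)
E
python3 - <<'E'
from mk import *
import pickle
f=pickle.load(open("w3.pkl","rb"));brass(f)
cv2.imwrite("pics/c3.png",cv2.resize(f["frame"][165:255,274:384],None,fx=6.5,fy=6.5,interpolation=cv2.INTER_CUBIC))
E
```

```text
0.044 51 mid 16.32 mean 23.91
0.048 205 mid 15.55 mean 11.11
0.057 246 mid 13.94 mean 14.0
0.06 252 mid 13.96 mean 14.01
```

View pics/c3.png

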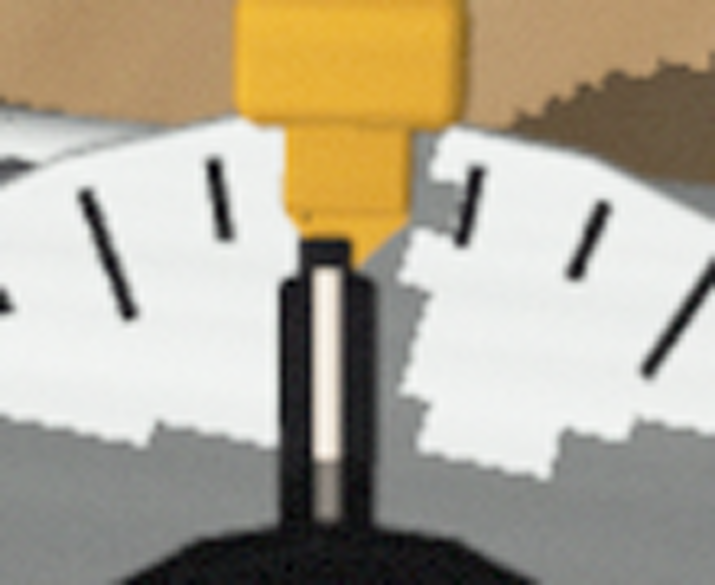

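The pointer line is at crop x≈326. The nose mid is at ≈348 and the clip mid at ≈351, so about 1.7° clockwise remains. Relative to the dial ticks the marker has not shifted.

send_rows(motion=[{"offset": [0,0,0],"turn": 1},{"offset": [0,0,0],"turn": 1.7},{"offset": [0,0,0],"turn": 1.7},{"offset": [0,0,0],"turn": 1.7},{"offset": [0,0,0],"turn": 1.7}])

```text
t: 6.45
eef_pos: [0.5022, -0.0039, 0.2626]
ee_rot: [-3.141, 0.001, 0.246]
force: [-3.9, 2.0, 4.1]
width: 0.0159
```

Run:
```python
from mk import *
import pickle
f=grab_frame("wrist");pickle.dump(f,open("w4.pkl","wb"));brass(f)
cv2.imwrite("pics/c4.png",cv2.resize(f["frame"][165:255,274:384],None,fx=6.5,fy=6.5,interpolation=cv2.INTER_CUBIC))
delta([.5022,-.0038,.2626],14.1)
```

```text
0.044 48 mid 14.63 mean 14.45
0.048 209 mid 14.56 mean 13.08
0.057 249 mid 13.95 mean 13.95
0.06 250 mid 13.93 mean 13.93
t 6.5 pos [ 0.5022 -0.0039  0.2626] yaw 14.1 q [ 0.38  0.22 -0.55 -0.   -0.8   1.43] F [-5.1  2.4  4.5] w 0.0159
offset cm [-0.   -0.01  0.  ] turn -0.0
```

View pics/c4.png

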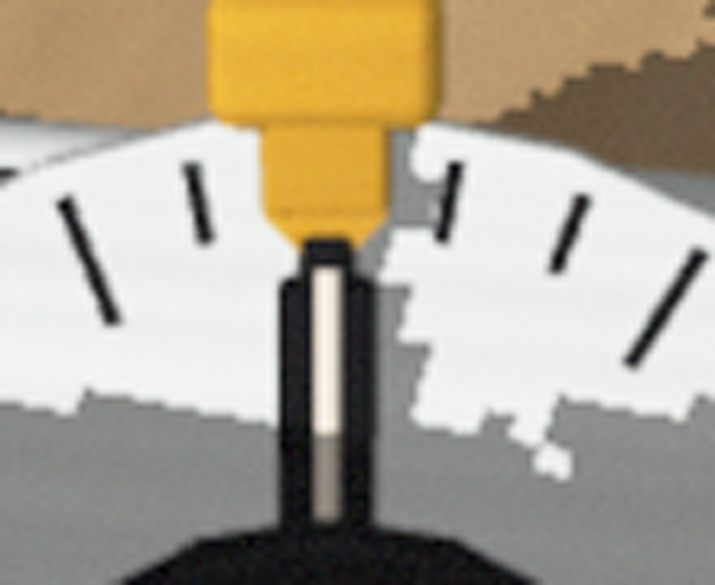

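The pointer line is at x≈326, and the nose and clip mids are at ≈324.5, so they are aligned within 0.2°. Next I release and rise.

send_rows(motion=[{"offset": [0,0,0],"turn": 0},{"offset": [0,0,0],"turn": 0},{"offset": [0,0,0],"turn": 0},{"offset": [0,0,0],"turn": 0},{"offset": [0,0,0],"turn": 0}], hand=0.2)

```text
t: 7.0
eef_pos: [0.5027, -0.0039, 0.2626]
ee_rot: [3.142, -0.0, 0.245]
force: [0.6, -0.3, 0.9]
width: 0.0494
```

send_rows(motion=[{"offset": [0,0,-1],"turn": 0},{"offset": [0,0,-3],"turn": 0},{"offset": [0,0,-5],"turn": 0},{"offset": [0,0,-7],"turn": 0},{"offset": [0,0,-7],"turn": 0},{"offset": [0,0,-7],"turn": 0},{"offset": [0,0,-7],"turn": 0}])

```text
t: 7.7
eef_pos: [0.5023, -0.004, 0.3324]
ee_rot: [-3.142, 0.001, 0.245]
force: [-0.3, 0.7, -0.5]
width: 0.0525
```

Run:
```python
from mk import *
f=grab_frame("wrist");brass(f)
cv2.imwrite("pics/c5.png",cv2.resize(f["frame"][150:310,240:400],None,fx=3.7,fy=3.7,interpolation=cv2.INTER_CUBIC))
delta([.5022,-.0038,.3326],14.1)
```

```text
0.044 2 mid 13.65 mean 13.65
0.048 101 mid 13.67 mean 13.71
0.057 128 mid 13.8 mean 13.84
0.06 131 mid 13.73 mean 13.7
t 7.75 pos [ 0.5023 -0.004   0.3321] yaw 14.05 q [ 0.38  0.14 -0.46 -0.   -0.97  1.43] F [-0.9 -0.2  0.1] w 0.0528
offset cm [-0.   -0.02 -0.05] turn -0.05
```

View pics/c5.png

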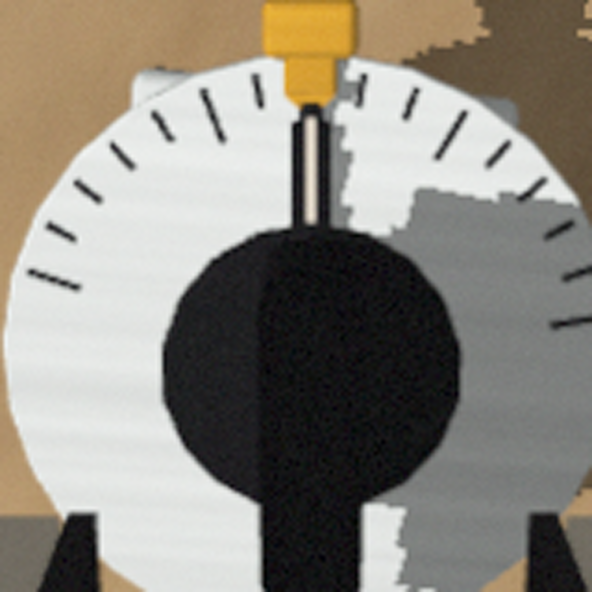

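The released knob still points at the marker: pointer line at x≈311, nose mid at ≈310. The gripper is clear, so I'll hand in.

```bash
python3 -c "
from station import *
print(job_done())"
```

```text
the job is handed in; nothing more can be done
None
```

I turned the bar-grip knob about 48° clockwise until its pointer lined up with the brass marker. Then I let go, rose 7 cm clear and handed the job in about 8 s into the 30 s limit.

- **Alignment:** the last wrist view, taken after letting go, shows the pointer line within about 0.3° of the middle of the marker's nose.
- **Forces:** the wrist force readings stayed below about 8 N, and close to zero once the grip was open.
- **Marker:** its measured angle was about 14.5–15.4° before the turn and 13.7–14.0° after. I put that down to viewing angle, because it sits in the same place against the dial ticks to within about 0.4°.
- **Other regulator:** the arm stayed well away from the round-knob regulator throughout. I did not take a final picture of it.

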